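# Hook and snap the lid onto a parts tub

### The job

Close the open grey tub of bolts with the big grey lid that has two tongues: hook both tongues into the slots in the tub's raised back wall (they go in with the lid's front held up), then press the front down until both spring catches have snapped over its front edge. Press firmly but not so hard that you would crack the lid, leave the tub standing about where it is, and leave everything else on the stall alone.

Things in the scene. Friction and masses are not known exactly. Their poses are not given: they have to be found in the camera images.
- tub: Open grey plastic tub of bolts (about 3 kg, loose, not to be lifted), 176 mm long (x), 124 wide (y). Origin: centre of its underside; z up, +x to its back wall, which faces away from the robot, y to the left. Rim of front and side walls 70 mm up. Back wall at x = 83 to 88 mm, 92 mm high, with two slots right through. Two spring catches on the front. (Closed tubs at the robot's right are fixed stock.)
- slot_l (a point): centre of the left (+y) slot in the tub's back wall, halfway through the wall: 85.5 mm behind the tub's middle, 35 mm left of it, 75 mm above its underside. The slot is 32 mm wide and 10 mm high, from z = 70 (level with the rim) to 80 mm.
- slot_r (a point): the same for the right (-y) slot, 35 mm right of the middle.
- catch_l_nose (a point): left spring catch of the tub: an upright tongue 30 mm wide at tub y = +38 mm, inner face at x = -89.5, top at z = 88. Its nose overhangs inwards to x = -83; on top it is a ramp from z = 88 down to z = 79 at the nose's tip, its flat underside is at z = 76.5 (mm, tub's frame). Point: middle of the ramp, with the catch at rest.
- catch_r_nose (a point): the same for the right catch, tub y = -38 mm.
- catch_l (a joint): how far the left catch is bent outwards, rad: 0 at rest, about 0.12 while the lid's edge passes the nose, about 0 again once snapped. Pressing the lid's front past one catch at its thumb pad takes roughly 6 to 15 N (the first press bends both catches); the force drops at the snap, then the lid lands on the rim.
- catch_r (a joint): the same for the right catch.
- lid_grip (a point): centre of the big lid's grip rib. The lid (loose, about 0.13 kg, top up on the table) is a grey plate 170 mm (x) by 122 (y), 5 thick; the rib on the middle of its top is 70 mm long along x, 14 wide, 22 high, so this point is 16 mm above the plate's underside. z up, +x to the edge with the tongues (away from the robot), y left. When closed the plate's middle is 3 mm in front of the tub's middle.
- tongue_l (a point): tip of the lid's left (+y) tongue, half-way up its thickness, at x = 97, y = 35 mm from the lid's middle. Each tongue is 24 mm wide, 5 thick and stands 12 mm out of the plate's back edge, in the plate's plane. On the closed tub the tips stand about 6 mm out behind the back wall.
- tongue_r (a point): the same for the right tongue, y = -35 mm.
- front_l (a point): point on the lid's front edge where the left catch grips it: x = -85, y = 38 mm from the lid's middle, half-way up the 5 mm plate. A flat round thumb pad on the lid's top, 23 mm behind this edge, shows where to press. With the tongues hooked and the front let go, this edge rests on the ramps of the catches.
- front_r (a point): the same at the right catch, y = -38 mm.
- tape_a_mid (a point): roll of tape lying flat, 80 mm across, 48 mm high, standing between the two main things; point at its centre. Bystander.
- tape_b_mid (a point): second roll of tape like the first, towards the far side of the table; point at its centre. Bystander.
- brush: hand brush with a wooden handle, lying at the left; origin at the centre of its underside. Bystander.
- clamp: black spring clamp lying on its side, about 160 mm long; origin at its pivot, on the table. Bystander.
- bin: small open blue parts bin, 140 x 100 x 60 mm, no slots and no catches; origin at the centre of its underside. Bystander.
- small_lid: smaller lid, 120 x 92 x 5 mm with a grip rib but without tongues: it belongs to another tub. Origin at the centre of its underside. Bystander.
- can: metal can, 66 mm across, 80 mm high, near the robot; origin at the centre of its underside. Bystander.
- driver: screwdriver lying on the table; origin at the centre of its underside. Bystander.
Not all that is in view belongs to the job. Leave any purple or turquoise look-alike of the part that bears lid_grip alone.

How it is judged:
By the outcome, as a careful person would: the job done as asked, in the order asked, and still so for the second after the job is handed in, with the robot touching nothing.
It also fails if it takes over 61 s, if anything falls off the work surface, if the arm or the gripper's body presses on something with over 40 N, if the wrist force passes 120 N, or if a joint passes its speed limit or range.

### The arm

A 6-joint arm with a two-finger parallel gripper is mounted at the origin on the work surface. World frame = base frame: x ahead of the robot, y to its left, z up, the work surface at z = 0. Lengths are in m, angles in degrees, forces in N, time in s.
With the tool pointing down it reaches from about 0.25 to 0.725 m from the base axis. Payload 9.7 kg.
Tool frame: the origin (TCP) lies at the very end of the fingers, on their centre line; the grasp point (between the pads) lies 19 mm behind it; y points along the fingers, x is the direction in which the jaws open and shut, and the axes are right-handed (so a half turn about y gives the same grasp; the last joint's range is limited). The gripper opens to 85 mm and grips with 20 to 120 N. Pads are 22 mm wide; open, the fingers measure 114 mm over their backs; the gripper's body (76 mm by 85 mm) begins 54 mm behind the grasp point. The pads swing forward as they close: fully open they stand 13 mm farther back than shut.
Start: joints at [-65.661, 4.979, 10.078, 95.1, 0, 90], TCP at [0.227, -0.501, 0.231] pointing down, gripper open.
Joint ranges: [-179.16, 179.16], [-48.56, 103.87], [-65.8, 70.77], [-126.05, 130.52], [-82.76, 87.17], [-180, 180]. Speed limits (degrees/s): [127.2, 127.2, 147.25, 180, 180, 180].

### API

Orientations are given as [roll, pitch, yaw] about the fixed x, y, z axes, in that order (R = Rz(yaw) Ry(pitch) Rx(roll)).
In Python, from workcell import bot gives the robot as it stands.
- The arm moves only by the shell command python3 -m jog 'ROWS' [FORCE]. ROWS is JSON, a list of rows, each a list of 7 numbers: the closure, from 0 (fully open) to 1 (shut), then the shift along the world's x, y, z in units of 25 mm (1.0 is 25 mm), then the turn, a rotation vector about the world's x, y, z in units of 5 degrees (1.0 is 5 degrees). A call has 1 to 5 rows; each row is the pose to reach, as a shift and turn from the pose commanded when the call began; what a row does not reach only later rows make up. A row lasts 1/10 s, in which the tool goes at most 50 mm and 8.59 degrees, less where a joint would pass 70% of its speed; a pose out of reach is approached as far as the arm can. A call with a gripper value outside its range is refused whole. The fingers move at their own pace and stop on an object; FORCE is the grip in N (left out, the last holds). Time passes only in rows, so rows that repeat a pose let the fingers close. It gives the time, the measured TCP pose, the force and the opening at its end, in the units of the state.
- bot.get_obs(): the state, without advancing time (a new reading comes with each control period).
- bot.camera(name): name is "scene" or "top" or "wrist"; returns (picture, depth): 400x640x3 uint8, red, green, blue; 400x640 float32, m along the optical axis (not along the pixel's ray), 0 where there is no reading.
- bot.camera_model(name): a dict with "fx", "fy", "cx", "cy" (pixels), "k1" (the pictures are not rectified: a ray, as slopes to the right and down, at radius r is drawn at 1 + k1 r^2 times it, then the intrinsics apply), "rvec" (rotation vector, rad) and "tvec" (3), from world to camera coordinates, as OpenCV has them; the wrist camera has in their place "tool_from_camera" (4x4, takes a point from camera to tool coordinates, whose origin is the TCP and whose axes are the tool frame's). Camera axes: x right, y down, z forward; pixel columns grow to the right and rows downward; lengths in m; the calibration is good to about 2 mm. A picture is of the moment at which its call begins: read the wrist's pose just before it. camera_model takes no time and is no camera call.
- bot.job_done(): hands the job in, once; it reports no verdict.
Trained networks look in the newest picture that a camera, given by its name, has taken for a name from the list of things; names that differ only in an ending like _2 or _b are one class to them, and where a whole thing is asked for, a point or a joint stands for the part that bears it (a point fixed in the world has none). Each returns a list of dicts, best first, with "conf" (0 to 1); they miss things now and then, are a little off and sometimes report something else, mostly with a low value. They report only what shows in the picture. A call takes as long as a camera call. They do not tell look-alikes from the thing itself.
- bot.regions_of(camera, label): "pixels" (400x640 bool, what is visible of it) and "point" ([row, column] in pixels, amid what is visible of it).
The state is a dict: "time": time; "q": joint angles; "qd": joint speeds; "joint_efforts": joint torques, N m; "ee_pos": TCP position; "tcp_rot": TCP orientation; "wrist_force": force on the tool from outside, world axes, zero at the start; "torque": the same for the moment, N m; "opening": finger opening in m.
Only numpy, scipy, OpenCV 4.12 (cv2) and the standard library are available. Lean on these libraries where they do the work, as an engineer would, in place of code of your own. Each camera call takes 0.05 s, during which the arm holds its last target. There are 200 camera calls.

## Working session

There is one attempt and no reset: what is moved stays moved. The work goes in short steps, Python scripts to look and compute and a shell command to move; the robot and the scene stay as the last step left them, time stands still between calls to the robot, and variables do not carry over. Pictures are saved under pics/ and viewed, about 8 in all and at most 12, crops included, and the job is handed in when it is done.

```bash
mkdir -p pics; ls; cat > h.py <<'E'
import numpy as np, cv2
from scipy.spatial.transform import Rotation as R
from workcell import bot
def model(n):
    m=bot.camera_model(n); K=(m['fx'],m['fy'],m['cx'],m['cy'],m['k1'])
    if n=='wrist':
        o=bot.get_obs(); T=np.eye(4); T[:3,:3]=R.from_euler('xyz',o['tcp_rot'],degrees=True).as_matrix(); T[:3,3]=o['ee_pos']
        return K,T@np.array(m['tool_from_camera'])
    W=np.eye(4); W[:3,:3]=cv2.Rodrigues(np.array(m['rvec'],float))[0]; W[:3,3]=np.ravel(m['tvec'])
    return K,np.linalg.inv(W)
def slopes(K,u,v):
    fx,fy,cx,cy,k=K
    D=np.array([k,0,0,0,0.]); p=np.stack([np.ravel(u),np.ravel(v)],-1).astype(float)[:,None]
    return cv2.undistortPoints(p,np.array([[fx,0,cx],[0,fy,cy],[0,0,1.]]),D)[:,0]
def cloud(M,d):
    K,T=M; v,u=np.mgrid[:d.shape[0],:d.shape[1]]
    s=slopes(K,u,v); z=d.ravel()[:,None]
    P=np.hstack([s*z,z])@T[:3,:3].T+T[:3,3]; P[z[:,0]<=0]=np.nan
    return P.reshape(d.shape+(3,))
def ray(M,u,v,z):  # intersect pixel ray with plane world z
    K,T=M; s=slopes(K,u,v); d=np.hstack([s,np.ones((len(s),1))])@T[:3,:3].T; o=T[:3,3]
    return o+d*((z-o[2])/d[:,2:3])
def proj(M,P):
    K,T=M; P=np.atleast_2d(P); c=(P-T[:3,3])@T[:3,:3]; s=c[:,:2]/c[:,2:]; r=(s**2).sum(1,keepdims=True)
    s=s*(1+K[4]*r); return np.stack([s[:,0]*K[0]+K[2],s[:,1]*K[1]+K[3]],-1)
def save(n,im): cv2.imwrite('pics/'+n+'.png',cv2.cvtColor(im,cv2.COLOR_RGB2BGR))
E
python3 - <<'E'
from h import *
for c in ['top','scene']:
    M=model(c); im,d=bot.camera(c); save(c+'0',im); P=cloud(M,d); np.savez(c+'0',im=im,d=d,P=P)
    print(c,M[1].round(3).tolist(), M[0])
    for l in ['tub','lid_grip','tongue_l','tongue_r','front_l','front_r','slot_l','slot_r','catch_l_nose','catch_r_nose','small_lid','bin']:
        for r in bot.regions_of(c,l)[:4]:
            y,x=np.round(r['point']).astype(int); print(l,round(r['conf'],2),(x,y),r['pixels'].sum(),P[y,x].round(3),np.nanmedian(P[r['pixels']],0).round(3))
o=bot.get_obs();print(o)
E
```

```text
pics
top [[0.016, -0.996, 0.09, 0.423], [-1.0, -0.017, -0.004, 0.002], [0.006, -0.09, -0.996, 1.22], [0.0, 0.0, 0.0, 1.0]] (406.6896965410148, 406.6896965410148, 324.98518044728564, 203.02133559101165, 0.01491871383403382)
tub 0.7 (np.int64(385), np.int64(184)) 3280 [ 0.588 -0.176  0.045] [ 0.585 -0.181  0.047]
tub 0.35 (np.int64(246), np.int64(188)) 2452 [0.572 0.231 0.028] [0.578 0.229 0.006]
lid_grip 0.87 (np.int64(399), np.int64(286)) 2474 [ 0.295 -0.22   0.029] [ 0.294 -0.221  0.006]
lid_grip 0.83 (np.int64(255), np.int64(280)) 2482 [0.303 0.199 0.01 ] [0.295 0.202 0.006]
lid_grip 0.72 (np.int64(248), np.int64(188)) 2325 [0.573 0.226 0.025] [0.577 0.229 0.006]
lid_grip 0.21 (np.int64(316), np.int64(242)) 407 [0.417 0.021 0.082] [0.412 0.015 0.081]
tongue_l 0.88 (np.int64(254), np.int64(284)) 2509 [0.293 0.199 0.025] [0.295 0.202 0.006]
tongue_l 0.83 (np.int64(244), np.int64(186)) 2343 [0.581 0.241 0.006] [0.578 0.229 0.006]
tongue_l 0.57 (np.int64(401), np.int64(287)) 2509 [ 0.292 -0.226  0.027] [ 0.294 -0.222  0.006]
tongue_r 0.88 (np.int64(254), np.int64(284)) 2509 [0.293 0.19
[... 4614 characters left out ...]
539 [ 0.603 -0.486  0.033] [ 0.608 -0.475  0.03 ]
{'time': 1.3, 'q': array([-6.56616860e+01,  4.98150081e+00,  1.00770002e+01,  9.50988162e+01,
        1.00279415e-03,  8.99991973e+01]), 'qd': array([-0.02328168,  0.11718611,  0.02604765, -0.04779411,  0.08169998,
       -0.07848742]), 'joint_efforts': array([-1.74612123e-03, -5.20096815e+01,  4.64860654e+01,  1.71885375e-03,
       -1.69952295e-05, -1.52210208e-05]), 'ee_pos': array([ 0.22667161, -0.50111611,  0.2312483 ]), 'tcp_rot': array([-8.99989972e+01,  3.31674066e-03, -6.56608833e+01]), 'wrist_force': array([-0.26471721,  0.56576976,  0.16440492]), 'torque': array([0.0210994 , 0.01028404, 0.00868997]), 'opening': 0.08535870371239117}
```

View top.

```bash
python3 - <<'E'
import cv2
a=cv2.imread('pics/top0.png'); cv2.imwrite('pics/top0c.png',cv2.resize(a[90:330,200:500],None,fx=2.5,fy=2.5,interpolation=cv2.INTER_CUBIC))
E
```

```text
(no output)
```

View pics/top0c.png

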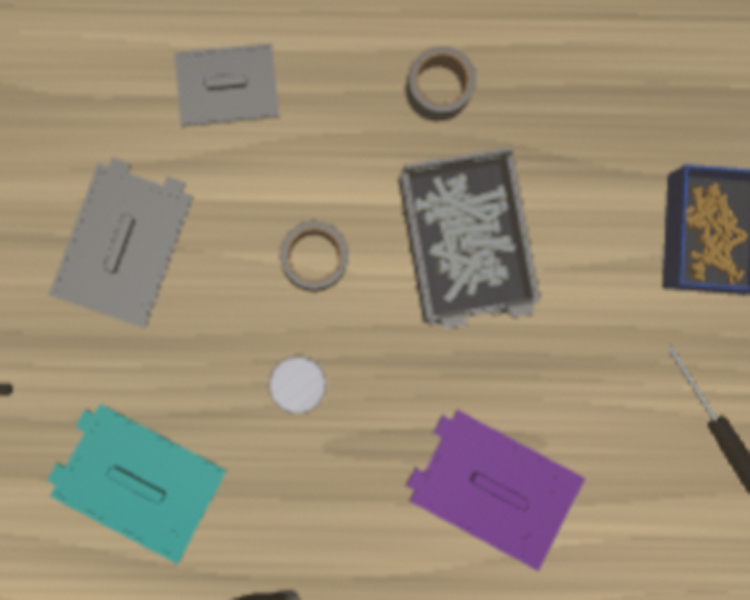

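The crop (offset 200,90, ×2.5) shows these possible lids, in full-picture pixels:
- Grey with two tongues: (248,188).
- Turquoise look-alike: (255,282).
- Purple look-alike: (399,286).
- Small grey lid without tongues: (290,124).

I choose the grey one with tongues at (248,188). The open tub is at (387,185), with its catches at the bottom (towards the robot). Next I fit both poses from the top view.

```bash
cat >> h.py <<'E'
from scipy.optimize import minimize
def rot(y): c,s=np.cos(np.radians(y)),np.sin(np.radians(y)); return np.array([[c,-s],[s,c]])
LID=np.array([[-85,-61],[85,-61],[85,-47],[97,-47],[97,-23],[85,-23],[85,23],[97,23],[97,47],[85,47],[85,61],[-85,61]])/1e3
def fitmask(M,mask,poly,z,x0):
    """pose (x,y,yaw) of a flat polygon at height z that best covers the mask in the picture"""
    S=4; v,u=np.where(mask); y0,x0_=v.min()-30,u.min()-30; m=mask[y0:v.max()+30,x0_:u.max()+30]
    m=cv2.resize(m.astype(np.float32),None,fx=S,fy=S,interpolation=cv2.INTER_LINEAR)
    def cost(p):
        w=poly@rot(p[2]*100).T+p[:2]; q=proj(M,np.c_[w,np.full(len(w),z)]); q=(q-[x0_,y0]+.5)*S-.5
        c=np.zeros(m.shape,np.float32); cv2.fillPoly(c,[np.round(q*16).astype(np.int32)],1.,cv2.LINE_AA,4)
        return np.abs(c-m).sum()/m.sum()
    b=minimize(cost,[x0[0],x0[1],x0[2]/100],method='Nelder-Mead',options=dict(initial_simplex=np.array([x0[0],x0[1],x0[2]/100])+np.array([[0,0,0],[.01,0,0],[0,.01,0],[0,0,.06]]),xatol=1e-5,fatol=1e-5))
    return b.x*[1,1,100],b.fun
def grey(im,s=28): 
    f=im.astype(int); return (f.max(2)-f.min(2))<s
E
python3 - <<'E'
from h import *
D=np.load('top0.npz'); im,P=D['im'],D['P']; M=model('top')
g=grey(im); sel=(abs(P[...,0]-.577)<.13)&(abs(P[...,1]-.229)<.12)&g
n,l,st,c=cv2.connectedComponentsWithStats(sel.astype(np.uint8)); k=1+st[1:,4].argmax(); m=cv2.morphologyEx((l==k).astype(np.uint8),cv2.MORPH_CLOSE,np.ones((5,5)))>0
print(m.sum(), fitmask(M,m,LID,.005,[.577,.229,-19]))
rp=P[m&(P[...,2]>.018)]; print('rib',len(rp),rp.mean(0))
# tub: top-down points
near=(abs(P[...,0]-.587)<.14)&(abs(P[...,1]+.18)<.12)
for lo,hi in [(.06,.078),(.08,.1)]:
    q=P[near&(P[...,2]>lo)&(P[...,2]<hi)]; r=cv2.minAreaRect(q[:,:2].astype(np.float32)*1000); print(lo,len(q),r,q.mean(0))
q=P[near&(P[...,2]>.083)]; back=q[q[:,0]>.6]; fr=q[q[:,0]<.55]
print('back',len(back),back.mean(0),np.degrees(np.arctan2(*np.linalg.eigh(np.cov(back[:,:2].T))[1][:,1])), 'front',fr.round(3).tolist())
o=P[near&(P[...,2]>.035)]; o=o[o[:,2]>.055]; print(cv2.minAreaRect(o[:,:2].astype(np.float32)*1000))
# tallest things
big=P[P[...,2]>.05]; print(np.nanmax(P[...,2]))
E
```

```text
2350 (array([  0.5763216 ,   0.22911616, -18.30294906]), np.float64(0.031750332564115524))
rib 118 [0.57409536 0.22952451 0.02736111]
0.06 528 ((582.400634765625, -180.5861053466797), (180.1259765625, 135.24464416503906), 10.513497352600098) [ 0.58647897 -0.18419138  0.06876757]
0.08 261 ((580.1356201171875, -180.87474060058594), (192.2515106201172, 127.54364776611328), 10.451691627502441) [ 0.57504502 -0.17956003  0.08906522]
back 114 [ 0.67001921 -0.16184683  0.09178797] -11.765750025874901 front [[0.511, -0.241, 0.085], [0.511, -0.244, 0.084], [0.511, -0.246, 0.086], [0.508, -0.221, 0.083], [0.508, -0.23, 0.083], [0.508, -0.238, 0.085], [0.508, -0.241, 0.085], [0.508, -0.243, 0.086], [0.508, -0.246, 0.085], [0.508, -0.249, 0.086], [0.505, -0.221, 0.087], [0.505, -0.223, 0.088], [0.505, -0.226, 0.087], [0.505, -0.229, 0.086], [0.505, -0.232, 0.086], [0.505, -0.234, 0.089], [0.505, -0.237, 0.087], [0.505, -0.24, 0.087], [0.505, -0.242, 0.089], [0.505, -0.246, 0.087], [0.505, -0.248, 0.088], [0.502, -0.22, 0.087], [0.502, -0.224, 0.085], [0.502, -0.226, 0.09], [0.502, -0.229, 0.086],
[... 1930 characters left out ...]
, -0.148, 0.089], [0.484, -0.15, 0.09], [0.484, -0.153, 0.091], [0.484, -0.156, 0.087], [0.484, -0.159, 0.091], [0.484, -0.162, 0.086], [0.484, -0.165, 0.086], [0.484, -0.167, 0.09], [0.484, -0.17, 0.087], [0.484, -0.173, 0.09], [0.481, -0.148, 0.09], [0.481, -0.15, 0.09], [0.481, -0.153, 0.089], [0.481, -0.156, 0.09], [0.481, -0.159, 0.087], [0.481, -0.162, 0.088], [0.481, -0.165, 0.088], [0.481, -0.167, 0.088], [0.481, -0.169, 0.094], [0.481, -0.173, 0.087], [0.478, -0.148, 0.087], [0.478, -0.15, 0.09], [0.478, -0.153, 0.09], [0.478, -0.156, 0.092], [0.478, -0.159, 0.09]]
((580.14404296875, -180.9202880859375), (192.2515106201172, 135.24005126953125), 10.451691627502441)
0.6821790778758572
```

```bash
python3 -m jog '[[0,3.5,7.3,0.7,0,0,6.87],[0,3.5,7.3,0.7,0,0,6.87],[0,3.5,7.3,0.7,0,0,6.87],[0,3.5,7.3,0.7,0,0,6.87],[0,3.5,7.3,0.7,0,0,6.87]]' 60; python3 -c "
from h import *
print(bot.get_obs()['q'].round(1)); print(np.round(bot.camera_model('wrist')['tool_from_camera'],3),bot.camera_model('wrist'))"
```

```text
time: 1.8
ee_pos: [0.3159, -0.3149, 0.2501]
tcp_rot: [-90.0, -0.1, -30.8]
wrist_force: [0.8, -0.7, -0.4]
opening: 0.0851
[-45.   -8.8  -1.2  97.5   0.1  75.8]
[[ 1.     0.     0.001  0.001]
 [-0.001 -0.262  0.965 -0.144]
 [ 0.001 -0.965 -0.262  0.066]
 [ 0.     0.     0.     1.   ]] {'fx': 336.84364400317446, 'fy': 336.84364400317446, 'cx': 323.02419157434184, 'cy': 199.48803879068876, 'k1': -0.032717291663700514, 'tool_from_camera': array([[ 9.99999715e-01,  3.39992394e-04,  6.73671752e-04,
         1.05081003e-03],
       [-5.61193410e-04, -2.61746737e-01,  9.65136431e-01,
        -1.43524629e-01],
       [ 5.04470428e-04, -9.65136535e-01, -2.61746471e-01,
         6.64397617e-02],
       [ 0.00000000e+00,  0.00000000e+00,  0.00000000e+00,
         1.00000000e+00]])}
```

```bash

python3 -m jog '[[0,3.5,7.3,0,0,0,6.87],[0,3.5,7.3,0,0,0,6.87],[0,3.5,7.3,0,0,0,6.87],[0,3.5,7.3,0,0,0,6.87],[0,3.5,7.3,0,0,0,6.87]]' >/dev/null
python3 -m jog '[[0,3.5,7.3,0,0,0,6.87],[0,3.5,7.3,0,0,0,6.87],[0,3.5,7.3,0,0,0,6.87],[0,3.5,7.3,0,0,0,6.87],[0,3.5,7.3,0,0,0,6.87]]' >/dev/null
python3 -m jog '[[0,3.5,7.3,-3,0,0,6.87],[0,3.5,7.3,-3,0,0,6.87],[0,3.5,7.3,-3,0,0,6.87],[0,3.5,7.3,-3,0,0,6.87],[0,3.5,7.3,-3,0,0,6.87]]'
python3 -m jog '[[0,0,0,0,0,0,0],[0,0,0,0,0,0,0]]'
python3 - <<'E'
from h import *
M=model('wrist'); im,d=bot.camera('wrist'); P=cloud(M,d); np.savez('w1',im=im,d=d,P=P,T=M[1])
save('w1',im)
g=grey(im)&(abs(P[...,0]-.577)<.13)&(abs(P[...,1]-.229)<.12)&(P[...,2]<.04)
n,l,st,c=cv2.connectedComponentsWithStats(g.astype(np.uint8)); k=1+st[1:,4].argmax(); m=cv2.morphologyEx((l==k).astype(np.uint8),cv2.MORPH_CLOSE,np.ones((5,5)))>0
print(m.sum(),fitmask(M,m,LID,.005,[.576,.229,-18.3]))
rp=P[m&(P[...,2]>.023)]; print('rib',len(rp),rp.mean(0),np.degrees(np.arctan(1/np.tan(np.arctan2(*np.linalg.eigh(np.cov(rp[:,:2].T))[1][:,1])))), cv2.minAreaRect(rp[:,:2].astype(np.float32)*1000))
print('plate z',np.nanmedian(P[m][:,2]), bot.get_obs()['q'].round(1))
E
```

```text
time: 3.3
ee_pos: [0.5775, 0.2305, 0.1704]
tcp_rot: [-89.9, 0.1, 72.0]
wrist_force: [-0.4, -1.5, -0.3]
opening: 0.0857
time: 3.5
ee_pos: [0.5768, 0.2274, 0.174]
tcp_rot: [-90.0, 0.0, 71.6]
wrist_force: [-0.3, -0.1, 0.2]
opening: 0.0853
23399 (array([  0.57726249,   0.22975519, -18.19964609]), np.float64(0.009598934091627598))
rib 1193 [0.57532025 0.23085177 0.02756633] -18.558948483164276 ((576.8121948242188, 230.36776733398438), (13.905854225158691, 68.91622161865234), 72.0778579711914)
plate z 0.00608513700338717 [21.5 13.9 13.9 90.  -0.  40. ]
```

View pics/w1.png

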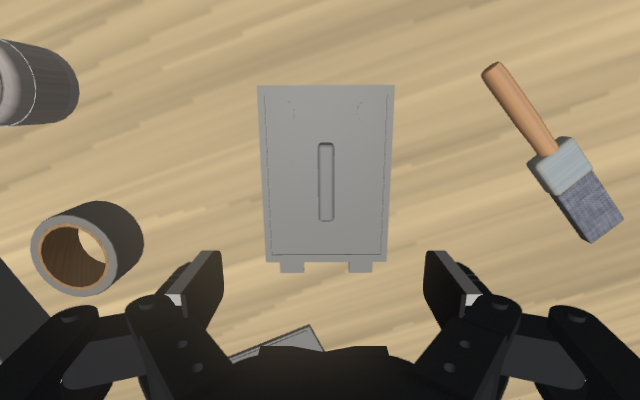

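```bash

python3 -m jog '[[0.3,0.02,0.05,-3,0,0,0],[0.5,0.02,0.05,-4.5,0,0,0],[0.5,0.02,0.05,-6.2,0,0,0],[0.5,0.02,0.05,-6.62,0,0,0],[0.5,0.02,0.05,-6.62,0,0,0]]'
python3 -m jog '[[0.5,0,0,0,0,0,0],[0.5,0,0,0,0,0,0]]'
python3 -m jog '[[1,0,0,0,0,0,0],[1,0,0,0,0,0,0],[1,0,0,0,0,0,0],[1,0,0,0,0,0,0],[1,0,0,0,0,0,0]]' 60
python3 -m jog '[[1,0,0,0,0,0,0],[1,0,0,0,0,0,0]]'
```

```text
time: 4.05
ee_pos: [0.5763, 0.2286, 0.0077]
tcp_rot: [-89.9, 0.1, 71.6]
wrist_force: [-0.3, 0.0, 0.5]
opening: 0.0427
time: 4.25
ee_pos: [0.579, 0.2305, 0.0117]
tcp_rot: [-90.2, -0.2, 71.7]
wrist_force: [0.8, -0.3, -0.3]
opening: 0.043
time: 4.75
ee_pos: [0.578, 0.2305, 0.0099]
tcp_rot: [-90.1, -0.1, 71.7]
wrist_force: [-0.3, 0.1, 7.2]
opening: 0.0127
time: 4.95
ee_pos: [0.5779, 0.2305, 0.0099]
tcp_rot: [-90.1, -0.1, 71.7]
wrist_force: [-0.6, -0.2, 6.6]
opening: 0.0126
```

The wrist picture shows the grey lid with its tongues at (292,267) and (360,267) and its rib at (326,182). The thumb-pad marks are at (290,105) and (360,105). It fits the lid model with under 1% mismatch, so it's the right lid. It is now gripped (opening 12.6 mm), so I lift it and refine the tub's pose.

```bash

python3 -m jog '[[1,0,0,1,0,0,0],[1,0,0,2,0,0,0],[1,0,0,4,0,0,0],[1,0,0,6,0,0,0],[1,0,0,7.2,0,0,0]]'
python3 -m jog '[[1,0,0,0,0,0,0],[1,0,0,0,0,0,0]]'
python3 - <<'E'
from h import *
M=model('wrist'); im,d=bot.camera('wrist'); P=cloud(M,d); save('w2',im); o=bot.get_obs()
Rt=R.from_euler('xyz',o['tcp_rot'],degrees=True).as_matrix(); np.savez('w2',P=P,im=im,e=o['ee_pos'],Rt=Rt)
# lid in hand: plate points below tcp
q=(P-o['ee_pos'])@Rt; m=grey(im)&(abs(q[...,1]-.005)<.015)&(abs(q[...,0])<.08)&(abs(q[...,2])<.13)
A=q[m]; c=np.linalg.lstsq(np.c_[A[:,0],A[:,2],np.ones(len(A))],A[:,1],rcond=None)[0]; print('plate y(tool)=a x+b z+c',c,len(A),A.min(0),A.max(0))
print(o['ee_pos'],o['tcp_rot'],o['opening'],o['wrist_force'])
M=model('top'); im,d=bot.camera('top'); P=cloud(M,d); np.savez('top1',im=im,P=P); save('top1',im)
near=(abs(P[...,0]-.587)<.14)&(abs(P[...,1]+.18)<.12)
v,u=np.where(near&(P[...,2]>.083)&(P[...,0]>.63)); b=ray(M,u,v,.092)[:,:2]
v,u=np.where(near&(P[...,2]>.08)&(P[...,0]<.53)); f=ray(M,u,v,.086)[:,:2]
r=cv2.minAreaRect(b.astype(np.float32)*1e3); print('back',r)
L=f[f[:,1]>-.198]; Rr=f[f[:,1]<-.198]
print('catches',len(L),len(Rr),cv2.minAreaRect(L.astype(np.float32)*1e3),cv2.minAreaRect(Rr.astype(np.float32)*1e3))
E
```

```text
time: 5.45
ee_pos: [0.5776, 0.2304, 0.1928]
tcp_rot: [-90.2, -0.2, 71.7]
wrist_force: [0.6, -0.1, -0.8]
opening: 0.0125
time: 5.65
ee_pos: [0.5774, 0.2303, 0.1885]
tcp_rot: [-90.0, -0.0, 71.7]
wrist_force: [-0.3, 0.3, -2.1]
opening: 0.0126
plate y(tool)=a x+b z+c [-0.00119833  0.00093416  0.00243623] 56629 [-0.06111506 -0.00998946 -0.05780976] [0.06195676 0.00509688 0.08523745]
[0.57689687 0.23009642 0.18715804] [-8.99401135e+01  4.90675799e-02  7.17446049e+01] 0.012584954680876706 [ 0.13930228 -0.12268306 -2.22918973]
back ((669.91162109375, -163.66651916503906), (9.372061729431152, 126.84127044677734), 10.548484802246094)
catches 74 67 ((487.4822998046875, -159.2131805419922), (17.86541748046875, 33.983768463134766), 7.290663719177246) ((501.32110595703125, -234.20291137695312), (17.89053726196289, 30.839923858642578), 10.3981294631958)
```

View pics/w2.png

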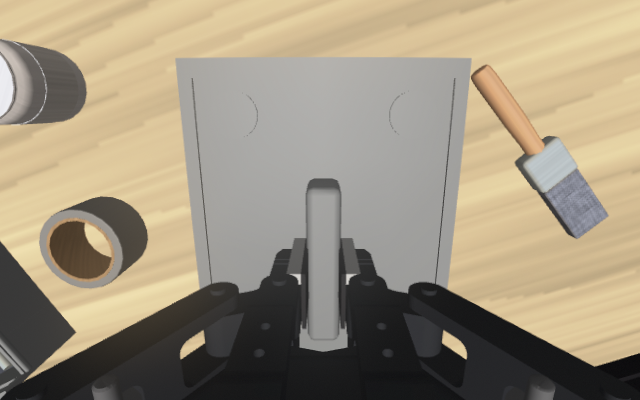

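The held lid sits square in the gripper: front edge 85 mm ahead of the tool axis, plate top 2.4 mm below the TCP. The tub's middle comes out at about (0.5855, -0.1796), yaw 10.5°. Next I carry the lid over, tilt it and check.

```bash

python3 -m jog '[[1,-0.1,-1,0,0,0,0.5],[1,-0.1,-2.6,0,0,0,1],[1,-0.2,-4.4,0,0,0,1.7],[1,-0.3,-6.2,0,0,0,2.4],[1,-0.3,-8,0,0,0,2.9]]' >/dev/null
python3 -m jog '[[1,-0.1,-1.8,0,0,0,0.6],[1,-0.1,-3.6,0,0,0,1.2],[1,-0.2,-5.4,0,0,0,1.9],[1,-0.3,-7.4,0,0,0,2.5],[1,-0.31,-8.56,0,0,0,2.86]]'
python3 -m jog '[[1,0,0,0,-0.18,0.98,0],[1,0,0,0,-0.36,1.97,0],[1,0,0,0,-0.36,1.97,0],[1,0,0,0,-0.36,1.97,0]]'
cat > pose.py <<'E'
from h import *
TY,TT,TN=10.5,.543,-.2832
def lidpose(oy=.0049,verbose=True):
    "tongue/front points in the tub's frame (mm) from the measured tool pose"
    o=bot.get_obs(); Rt=R.from_euler('xyz',o['tcp_rot'],degrees=True).as_matrix()
    t=np.array([rot(TY)[0,0],rot(TY)[1,0],0]); n=np.array([-t[1],t[0],0]); B=np.stack([t,n,[0,0,1]])
    pts={'tcp':[0,0,0],'tongue_l':[.035,oy,-.097],'tongue_r':[-.035,oy,-.097],'root':[0,oy,-.085],'front_l':[.038,oy,.085],'front_r':[-.038,oy,.085]}
    print('t',o['time'],'F',np.round(o['wrist_force'],1),'op',round(o['opening'],4))
    for k,p in pts.items():
        w=B@(o['ee_pos']+Rt@np.array(p)); print(k,((w-[TT,TN,0])*1e3).round(1))
E
python3 -c "
from pose import *
lidpose(); print(bot.get_obs()['q'].round(1),bot.get_obs()['tcp_rot'].round(2))
im,d=bot.camera('scene');save('s2',cv2.resize(im[130:300,200:400],None,fx=4,fy=4,interpolation=cv2.INTER_CUBIC)[:600])"
```

```text
time: 6.75
ee_pos: [0.5606, -0.1868, 0.1863]
tcp_rot: [-89.8, -0.1, 100.5]
wrist_force: [-0.1, 0.4, -1.1]
opening: 0.0126
time: 7.15
ee_pos: [0.562, -0.1835, 0.1862]
tcp_rot: [-79.9, -0.1, 100.6]
wrist_force: [-0.3, 0.6, -1.3]
opening: 0.0126
t 7.15 F [-0.3  0.6 -1.3] op 0.0126
tcp [-23.8   0.3 186.2]
tongue_l [ 70.8  35.5 164.5]
tongue_r [ 70.9 -34.5 164.3]
root [ 59.    0.5 166.5]
front_l [-108.4   38.2  196.3]
front_r [-108.3  -37.8  196.2]
[-16.   19.6  21.6 101.   -4.4 -26.2] [-79.92  -0.13 100.57]
```

View pics/s2.png

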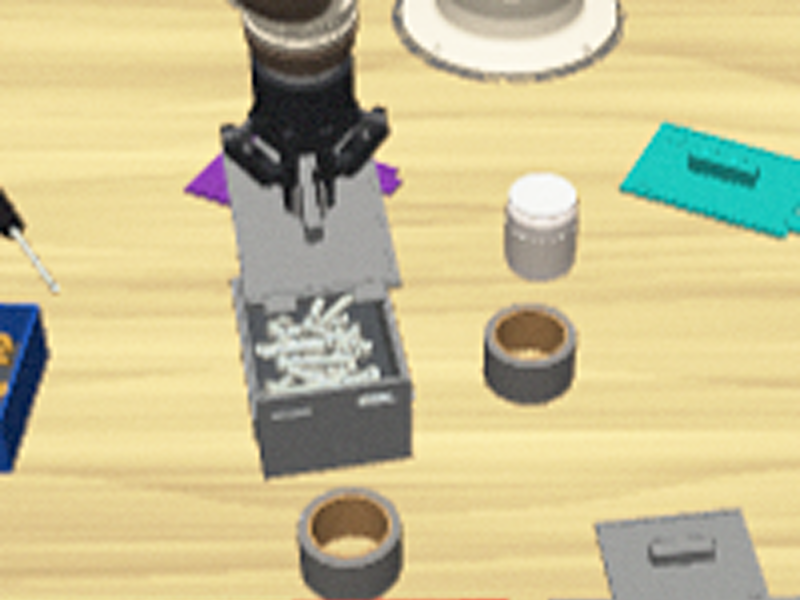

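```bash

python3 -m jog '[[1,0,0,-1,0,0,0],[1,0,0,-2,0,0,0],[1,0,0,-3,0,0,0],[1,0,0,-3.48,0,0,0],[1,0,0,-3.48,0,0,0]]' >/dev/null
python3 -m jog '[[1,0,0,0,0,0,0],[1,0,0,0,0,0,0]]' >/dev/null
python3 - <<'E'
from pose import *
lidpose()
M=model('scene'); im,d=bot.camera('scene')
t=np.array([*rot(TY)[:,0],0]); n=np.array([-t[1],t[0],0]); C=t*TT+n*TN
pts=np.array([C+t*.088+n*y+np.array([0,0,z]) for y,z in [(.051,.075),(.019,.075),(-.019,.075),(-.051,.075),(.062,.092),(-.062,.092),(.062,.07),(-.062,.07)]])
c=cv2.resize(im[180:260,240:330],None,fx=7,fy=7,interpolation=cv2.INTER_CUBIC)
for p in (proj(M,pts)-[240,180]+.5)*7: cv2.circle(c,tuple(int(a) for a in p),3,(255,0,0),-1)
save('s3',c)
M=model('top'); im,d=bot.camera('top')
pts=np.array([C+t*x+n*y+np.array([0,0,z]) for x,y,z in [(.088,.062,.092),(.088,-.062,.092),(.083,.062,.092),(.083,-.062,.092),(-.0895,.053,.088),(-.0895,.023,.088),(-.0895,-.023,.088),(-.0895,-.053,.088)]])
c2=cv2.resize(im[140:235,345:435],None,fx=6,fy=6,interpolation=cv2.INTER_CUBIC)
for p in (proj(M,pts)-[345,140]+.5)*6: cv2.circle(c2,tuple(int(a) for a in p),2,(255,0,0),-1)
h=np.zeros((570,1170,3),np.uint8); h[:560,:630]=c; h[:,630:]=c2; save('s3',cv2.resize(h,(800,390),interpolation=cv2.INTER_AREA))
E
```

```text
t 7.9 F [ 0.1  0.1 -1.9] op 0.0125
tcp [-23.5  -0.3 103. ]
tongue_l [71.2 34.8 81.6]
tongue_r [ 71.3 -35.2  81.6]
root [59.4 -0.2 83.6]
front_l [-108.1   37.7  112.8]
front_r [-108.   -38.3  112.8]
```

View pics/s3.png

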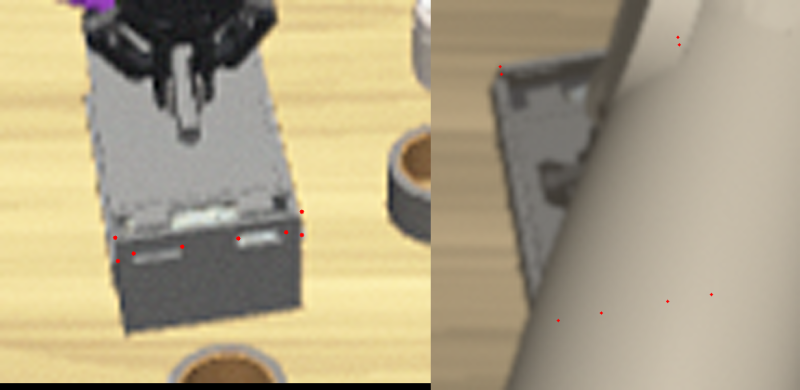

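```bash

python3 -m jog '[[1,0,0,0,0,0,0],[1,0,0,0,0,0,0],[1,0,0,0,0,0,0]]' >/dev/null
python3 - <<'E'
from pose import *
D=np.load('w2.npz'); q=(D['P']-D['e'])@D['Rt']; m=grey(D['im'])&(abs(q[...,1]-.003)<.012)&(abs(q[...,0])<.055)&(abs(q[...,0])>.02)&(q[...,2]>.02)&(q[...,2]<.08)
A=q[m]; print('plate top tool y: median',np.median(A[:,1]), np.percentile(A[:,1],[10,90]))
k=A[:,1]>np.median(A[:,1])-.004; A=A[k]; print(np.linalg.lstsq(np.c_[A[:,0],A[:,2],np.ones(len(A))],A[:,1],rcond=None)[0])
for i in range(3): print(bot.get_obs()['ee_pos'].round(4))
lidpose()
E
```

```text
plate top tool y: median 0.0025052616067736773 [0.00149403 0.00339317]
[-0.00089202 -0.00516151  0.00273476]
[ 0.562  -0.1839  0.1014]
[ 0.562  -0.1839  0.1014]
[ 0.562  -0.1839  0.1014]
t 8.3 F [-0.   0.8 -1.7] op 0.0125
tcp [-23.9  -0.  101.4]
tongue_l [70.7 35.1 79.7]
tongue_r [ 70.8 -34.9  79.7]
root [58.9  0.1 81.8]
front_l [-108.5   37.9  111.3]
front_r [-108.4  -38.1  111.3]
```

```bash
sed -i 's/oy=.0049/oy=.0061/' pose.py
python3 -m jog '[[1,0.1,0.02,-0.06,0,0,0],[1,0.25,0.045,-0.09,0,0,0],[1,0.4,0.075,-0.115,0,0,0],[1,0.54,0.1,-0.137,0,0,0],[1,0.54,0.1,-0.137,0,0,0]]'
python3 -m jog '[[1,0,0,0,0,0,0],[1,0,0,0,0,0,0],[1,0,0,0,0,0,0]]' >/dev/null
python3 -c "
from pose import *
lidpose()"
python3 -m jog '[[1,0.1,0.02,-0.02,0,0,0],[1,0.2,0.035,-0.035,0,0,0],[1,0.2,0.035,-0.035,0,0,0]]'
python3 -m jog '[[1,0,0,0,0,0,0],[1,0,0,0,0,0,0]]'
python3 -c "
from pose import *
lidpose()"
```

```text
time: 8.8
ee_pos: [0.5759, -0.1812, 0.0976]
tcp_rot: [-80.0, -0.0, 100.6]
wrist_force: [0.1, 0.5, -0.9]
opening: 0.0126
t 9.1 F [ 0.6 -0.3 -1.6] op 0.0126
tcp [-10.4  -0.   98. ]
tongue_l [84.1 35.1 75.1]
tongue_r [ 84.1 -34.9  75.1]
root [72.3  0.1 77.2]
front_l [-95.1  37.9 106.7]
front_r [-95.1 -38.1 106.7]
time: 9.4
ee_pos: [0.5807, -0.1804, 0.0969]
tcp_rot: [-80.0, -0.0, 100.5]
wrist_force: [0.1, 0.0, -1.5]
opening: 0.0124
time: 9.6
ee_pos: [0.5804, -0.1805, 0.0969]
tcp_rot: [-80.0, -0.0, 100.5]
wrist_force: [0.1, 0.3, -0.4]
opening: 0.0125
t 9.6 F [ 0.1  0.3 -0.4] op 0.0125
tcp [-5.2 -0.  96.9]
tongue_l [89.3 35.1 74.1]
tongue_r [ 89.3 -34.9  74. ]
root [77.5  0.  76.1]
front_l [-90.   37.9 105.7]
front_r [-89.9 -38.1 105.7]
```

```bash

python3 -m jog '[[1,0.09,0.016,-0.016,0,0,0],[1,0.175,0.032,-0.031,0,0,0],[1,0.175,0.032,-0.031,0,0,0],[1,0.175,0.032,-0.031,0,0,0]]' 
python3 - <<'E'
from pose import *
lidpose()
im,d=bot.camera('scene'); c=cv2.resize(im[195:260,240:310],None,fx=9,fy=9,interpolation=cv2.INTER_CUBIC); save('s4',c)
E
```

```text
time: 10.0
ee_pos: [0.5848, -0.1797, 0.0961]
tcp_rot: [-80.0, -0.0, 100.5]
wrist_force: [-0.1, -0.4, -1.4]
opening: 0.0124
t 10.0 F [-0.1 -0.4 -1.4] op 0.0124
tcp [-0.7 -0.  96.1]
tongue_l [93.7 35.  73.2]
tongue_r [ 93.8 -35.   73.2]
root [81.9  0.  75.3]
front_l [-85.5  37.9 104.9]
front_r [-85.4 -38.1 104.9]
```

View pics/s4.png

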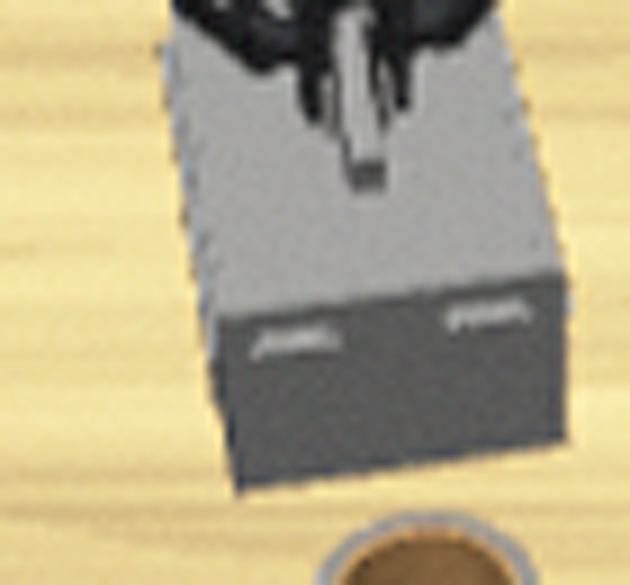

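Both tongues show through the back-wall slots, at (295,340) and (487,313) in the crop, with no contact force. Next I lower the front onto the ramps.

```bash

python3 -m jog '[[1,-0.02,-0.004,-0.1,0.06,-0.33,0],[1,-0.04,-0.008,-0.2,0.12,-0.66,0],[1,-0.063,-0.012,-0.304,0.182,-0.983,0],[1,-0.063,-0.012,-0.304,0.182,-0.983,0],[1,-0.063,-0.012,-0.304,0.182,-0.983,0]]' 
python3 -c "
from pose import *
lidpose()"
```

```text
time: 10.55
ee_pos: [0.5833, -0.1801, 0.0894]
tcp_rot: [-85.0, 0.0, 100.5]
wrist_force: [1.0, 0.6, 2.0]
opening: 0.0125
t 10.55 F [1.  0.6 2. ] op 0.0125
tcp [-2.3 -0.2 89.4]
tongue_l [93.8 34.8 75. ]
tongue_r [ 93.9 -35.2  75. ]
root [81.9 -0.2 76. ]
front_l [-87.5  37.7  90.7]
front_r [-87.4 -38.3  90.7]
```

```bash

python3 -m jog '[[0.5,0,0,0,0,0,0],[0.5,0,0,0,0,0,0],[0.5,0,0,0,0,0,0],[0.5,0,0,0,0,0,0]]' 
python3 -m jog '[[0.5,0,0,0.6,0,0,0],[0.5,0,0,1.4,0,0,0],[0.5,0,0,2.4,0,0,0],[0.6,0,0,3.2,0,0,0],[1,0,0,3.2,0.182,-0.983,0]]' 
python3 -m jog '[[1,-1.2,0.5,0,0,0,0],[1,-2.7,1,0,0,0,0],[1,-2.744,1.044,0,0,0,0],[1,-2.744,1.044,0,0,0,0],[1,-2.744,1.044,0,0,0,0]]' 
python3 - <<'E'
from pose import *
o=bot.get_obs(); print(o['tcp_rot'],o['ee_pos'])
M=model('wrist'); im,d=bot.camera('wrist'); P=cloud(M,d); save('w3',im)
t=np.array([*rot(TY)[:,0],0]); n=np.array([-t[1],t[0],0]); B=np.stack([t,n,[0,0,1]])
q=((P@B.T)-[TT,TN,0])*1e3
for x in [-80,-62,-40,0,40]:
    for y in [-50,-38,38,50]:
        s=grey(im)&(abs(q[...,0]-x)<3)&(abs(q[...,1]-y)<3)&(q[...,2]>60)&(q[...,2]<110); print((x,y),s.sum(),np.round(np.median(q[s][:,2]),1) if s.any() else None)
s=grey(im)&(q[...,2]>72)&(q[...,2]<100)&(abs(q[...,1])<75)&(abs(q[...,0])<100); print(np.percentile(q[s],[.5,99.5],axis=0).round(1))
E
```

```text
time: 10.95
ee_pos: [0.5832, -0.1799, 0.0883]
tcp_rot: [-85.0, -0.0, 100.5]
wrist_force: [-0.0, -0.3, 0.6]
opening: 0.0426
time: 11.45
ee_pos: [0.5856, -0.18, 0.1714]
tcp_rot: [-90.2, 0.0, 100.6]
wrist_force: [-0.5, -0.4, -1.1]
opening: 0.0207
time: 11.95
ee_pos: [0.5155, -0.1541, 0.1695]
tcp_rot: [-90.1, 0.0, 100.5]
wrist_force: [0.3, -0.3, 1.0]
opening: -0.0
[-9.00646846e+01  2.10531515e-02  1.00546376e+02] [ 0.51548863 -0.15413587  0.16953281]
(-80, -50) 72 93.2
(-80, -38) 73 93.1
(-80, 38) 77 93.2
(-80, 50) 76 93.0
(-62, -50) 61 91.7
(-62, -38) 70 92.3
(-62, 38) 75 92.3
(-62, 50) 70 91.4
(-40, -50) 63 89.1
(-40, -38) 62 89.3
(-40, 38) 39 89.2
(-40, 50) 64 89.1
(0, -50) 50 85.1
(0, -38) 40 85.3
(0, 38) 0 None
(0, 50) 0 None
(40, -50) 0 None
(40, -38) 0 None
(40, 38) 12 80.8
(40, 50) 0 None
[[-98.5 -61.   78.8]
 [ 59.9  59.7  95.8]]
```

View pics/w3.png

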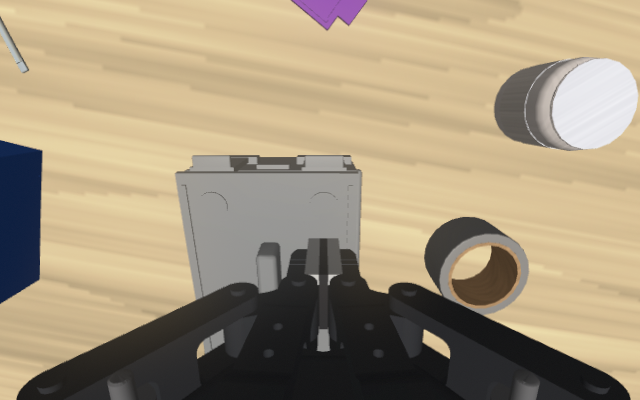

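```bash

python3 - <<'E'
from pose import *
M=model('wrist'); im,d=bot.camera('wrist'); P=cloud(M,d)
t=np.array([*rot(TY)[:,0],0]); n=np.array([-t[1],t[0],0]); B=np.stack([t,n,[0,0,1]])
q=((P@B.T)-[TT,TN,0])*1e3
for c in (215,325):
    for r in range(150,182,1): print(c,r,im[r,c],q[r,c].round(1))
c=cv2.resize(im[145:215,165:375],None,fx=3.8,fy=3.8,interpolation=cv2.INTER_CUBIC); save('w4',c)
E
```

```text
215 150 [219 195 153] [-91.8 -63.3  -0. ]
215 151 [217 193 152] [-90.9 -63.2   0.5]
215 152 [218 194 152] [-90.1 -63.1   1.1]
215 153 [219 197 155] [-89.  -63.5   0.1]
215 154 [221 198 156] [-88.2 -63.4   0.5]
215 155 [144 134 119] [-99.2 -34.9  89.1]
215 156 [152 148 143] [-98.5 -35.1  88.8]
215 157 [166 163 158] [-97.9 -34.9  89.5]
215 158 [167 165 159] [-97.1 -35.3  88.4]
215 159 [167 165 159] [-96.6 -35.1  89.3]
215 160 [167 165 159] [-95.7 -35.6  87.9]
215 161 [166 163 158] [-95.2 -35.2  89.2]
215 162 [166 163 158] [-94.4 -35.6  88.3]
215 163 [165 162 157] [-93.7 -35.6  88.3]
215 164 [165 162 157] [-93.2 -35.3  89.4]
215 165 [164 161 156] [-92.5 -35.5  89.1]
215 166 [163 160 156] [-91.6 -35.9  88.1]
215 167 [163 161 156] [-91.  -35.9  88.3]
215 168 [164 162 157] [-90.6 -35.4  90. ]
215 169 [164 163 157] [-89.7 -35.9  88.5]
215 170 [164 161 156] [-89.1 -35.7  89.4]
215 171 [116 113 108] [-88.2 -36.2  87.9]
215 172 [96 92 86] [-88.4 -34.7  92.8]
215 173 [121 119 113] [-87.8 -34.5  93.3]
215 174 [155 153 148] [-87.3 -34.4  93.9]
215 175 [158 156 151] [-86.3 -34.9  92.5]
215 176 [15
[... 881 characters left out ...]
66 164 160] [-92.6  38.4  89.6]
325 166 [166 164 159] [-91.5  38.4  87.4]
325 167 [168 165 160] [-91.1  38.4  89. ]
325 168 [169 166 162] [-90.5  38.4  89.2]
325 169 [169 167 162] [-89.7  38.4  88.3]
325 170 [168 167 162] [-89.2  38.4  89.6]
325 171 [109 106 101] [-88.4  38.4  89. ]
325 172 [93 89 84] [-88.2  38.4  91.5]
325 173 [124 121 117] [-88.   38.4  94.1]
325 174 [158 156 153] [-87.1  38.4  92.7]
325 175 [159 157 153] [-86.5  38.4  93.3]
325 176 [159 157 153] [-85.9  38.4  93.4]
325 177 [158 157 152] [-85.2  38.4  93.6]
325 178 [158 156 152] [-84.6  38.4  93.7]
325 179 [158 156 152] [-83.9  38.4  93.9]
325 180 [158 157 152] [-83.2  38.4  93.7]
325 181 [158 157 152] [-82.4  38.4  93.1]
```

View pics/w4.png

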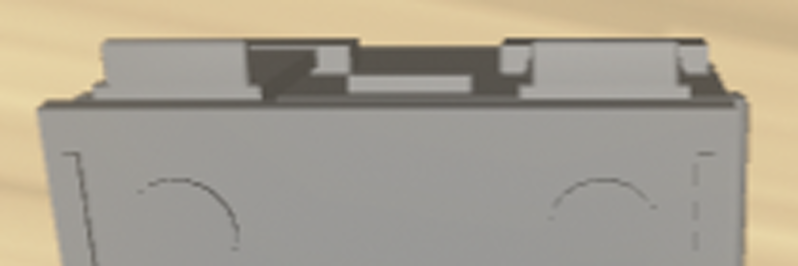

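The front edge sits evenly on both ramps: edge at tub x ≈ -88, same height left and right. The closed fingers are above the left thumb pad at (323,201). I press in small steps and watch the force.

```bash

python3 -m jog '[[1,0,0,-1.4,0,0,0],[1,0,0,-2.6,0,0,0],[1,0,0,-2.9,0,0,0],[1,0,0,-2.9,0,0,0],[1,0,0,-2.9,0,0,0]]' 
python3 -m jog '[[1,0,0,0,0,0,0],[1,0,0,-0.1,0,0,0],[1,0,0,-0.2,0,0,0],[1,0,0,-0.2,0,0,0],[1,0,0,-0.2,0,0,0]]' 
python3 -m jog '[[1,0.04,0.008,-0.04,0,0,0],[1,0.08,0.016,-0.08,0,0,0],[1,0.08,0.016,-0.08,0,0,0]]'
```

```text
time: 12.55
ee_pos: [0.5154, -0.1541, 0.0974]
tcp_rot: [-90.0, 0.0, 100.5]
wrist_force: [0.1, 0.3, -0.4]
opening: 0.0001
time: 13.05
ee_pos: [0.5148, -0.154, 0.0914]
tcp_rot: [-90.0, -0.0, 100.5]
wrist_force: [1.4, -1.6, 1.5]
opening: -0.0004
time: 13.35
ee_pos: [0.5166, -0.1534, 0.089]
tcp_rot: [-90.0, -0.0, 100.5]
wrist_force: [-0.1, -0.7, -0.2]
opening: 0.0002
```

```bash

python3 -m jog '[[1,0,0,-0.04,0,0,0],[1,0,0,-0.08,0,0,0],[1,0,0,-0.08,0,0,0]]'
python3 -m jog '[[1,0,0,-0.04,0,0,0],[1,0,0,-0.08,0,0,0],[1,0,0,-0.08,0,0,0]]'
python3 -m jog '[[1,0,0,-0.04,0,0,0],[1,0,0,-0.08,0,0,0],[1,0,0,-0.08,0,0,0]]'
```

```text
time: 13.65
ee_pos: [0.5165, -0.1535, 0.087]
tcp_rot: [-90.0, -0.0, 100.5]
wrist_force: [-0.4, 0.1, 1.0]
opening: 0.0001
time: 13.95
ee_pos: [0.5165, -0.1535, 0.0854]
tcp_rot: [-90.0, -0.0, 100.5]
wrist_force: [-2.5, 0.1, 4.0]
opening: -0.0003
time: 14.25
ee_pos: [0.5164, -0.1535, 0.0839]
tcp_rot: [-90.0, -0.0, 100.5]
wrist_force: [-5.5, 0.6, 9.7]
opening: 0.0003
```

```bash

python3 -m jog '[[1,0,0,-0.04,0,0,0],[1,0,0,-0.08,0,0,0],[1,0,0,-0.08,0,0,0]]'
python3 -m jog '[[1,0,0,-0.04,0,0,0],[1,0,0,-0.08,0,0,0],[1,0,0,-0.08,0,0,0]]'
```

```text
time: 14.55
ee_pos: [0.5166, -0.1536, 0.0813]
tcp_rot: [-90.0, -0.0, 100.5]
wrist_force: [-1.4, 0.0, 2.4]
opening: 0.0001
time: 14.85
ee_pos: [0.5165, -0.1536, 0.0787]
tcp_rot: [-90.0, -0.0, 100.5]
wrist_force: [0.3, -0.1, 0.7]
opening: 0.0004
```

```bash

python3 -m jog '[[1,0,0,-0.04,0,0,0],[1,0,0,-0.08,0,0,0],[1,0,0,-0.08,0,0,0]]'
python3 -m jog '[[1,0,0,-0.04,0,0,0],[1,0,0,-0.08,0,0,0],[1,0,0,-0.08,0,0,0]]'
```

```text
time: 15.15
ee_pos: [0.5166, -0.1534, 0.0767]
tcp_rot: [-90.0, -0.0, 100.5]
wrist_force: [0.2, -0.5, -1.1]
opening: 0.0004
time: 15.45
ee_pos: [0.5167, -0.1534, 0.0751]
tcp_rot: [-90.0, -0.0, 100.5]
wrist_force: [0.9, -0.2, 1.5]
opening: -0.0004
```

```bash

python3 -m jog '[[1,0,0,-0.04,0,0,0],[1,0,0,-0.08,0,0,0],[1,0,0,-0.08,0,0,0]]'
python3 -m jog '[[1,0,0,-0.04,0,0,0],[1,0,0,-0.04,0,0,0],[1,0,0,-0.04,0,0,0]]'
```

```text
time: 15.75
ee_pos: [0.5167, -0.1535, 0.075]
tcp_rot: [-90.1, 0.0, 100.5]
wrist_force: [-6.6, 2.8, 15.0]
opening: -0.0001
time: 16.05
ee_pos: [0.5168, -0.1535, 0.075]
tcp_rot: [-90.1, 0.0, 100.5]
wrist_force: [-9.9, 2.6, 23.4]
opening: 0.0002
```

```bash

python3 -m jog '[[1,0,0,0.3,0,0,0],[1,0,0,1.2,0,0,0],[1,0,0,2.4,0,0,0],[1,0.28,-1.5,2.4,0,0,0],[1,0.55,-2.99,2.4,0,0,0]]' 
python3 -m jog '[[1,0,0,0,0,0,0],[1,0,0,0,0,0,0],[1,0,0,0,0,0,0]]' 
cat > look.py <<'E'
from pose import *
import sys
M=model('wrist'); im,d=bot.camera('wrist'); P=cloud(M,d); save(sys.argv[1],im)
t=np.array([*rot(TY)[:,0],0]); n=np.array([-t[1],t[0],0]); B=np.stack([t,n,[0,0,1]])
q=((P@B.T)-[TT,TN,0])*1e3
for x in [-80,-75,-40]:
    for y in [-50,-38,0,38,50]:
        s=grey(im)&(abs(q[...,0]-x)<3)&(abs(q[...,1]-y)<3)&(q[...,2]>60)&(q[...,2]<110); print((x,y),s.sum(),np.round(np.median(q[s][:,2]),1) if s.any() else None,end=' ')
for y in (-38,38):
    s=grey(im)&(abs(q[...,1]-y)<8)&(q[...,2]>82)&(q[...,0]<-80)&(q[...,0]>-110); print('\ncatch',y,np.percentile(q[s],[2,98],axis=0).round(1).tolist() if s.any() else None)
E
python3 look.py w5
```

```text
time: 16.55
ee_pos: [0.5313, -0.2288, 0.1336]
tcp_rot: [-90.1, 0.1, 100.7]
wrist_force: [0.7, 0.6, 0.2]
opening: 0.0002
time: 16.85
ee_pos: [0.5302, -0.2277, 0.1319]
tcp_rot: [-90.0, -0.1, 100.6]
wrist_force: [0.6, -0.8, -0.1]
opening: -0.0003
(-80, -50) 62 76.4 (-80, -38) 66 76.5 (-80, 0) 94 75.8 (-80, 38) 69 76.1 (-80, 50) 65 76.1 (-75, -50) 87 76.0 (-75, -38) 93 75.9 (-75, 0) 93 75.8 (-75, 38) 94 75.9 (-75, 50) 92 76.0 (-40, -50) 15 76.0 (-40, -38) 0 None (-40, 0) 79 76.0 (-40, 38) 78 76.0 (-40, 50) 78 76.1 
catch -38 [[-99.0, -45.9, 83.1], [-80.1, -30.2, 230.2]]

catch 38 [[-99.2, 30.3, 82.6], [-82.6, 45.6, 90.2]]
```

View pics/w5.png

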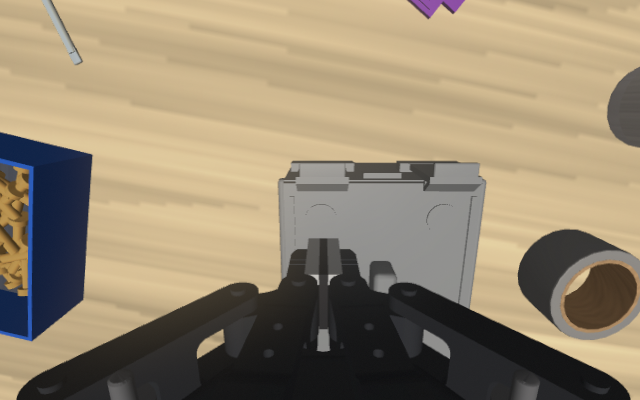

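The lid lies flat on both sides, reading 76 mm (the camera reads about 1 mm high). Both noses overlap its front edge, at (322,182) and (453,182). I press the right pad too, to make sure of it.

```bash

python3 -m jog '[[1,0,0,-0.8,0,0,0],[1,0,0,-1.6,0,0,0],[1,0,0,-2.0,0,0,0],[1,0,0,-2.05,0,0,0],[1,0,0,-2.05,0,0,0]]' 
python3 -m jog '[[1,0,0,-0.1,0,0,0],[1,0,0,-0.2,0,0,0],[1,0,0,-0.2,0,0,0],[1,0,0,-0.2,0,0,0]]'
python3 -m jog '[[1,0,0,-0.04,0,0,0],[1,0,0,-0.08,0,0,0],[1,0,0,-0.08,0,0,0]]'
```

```text
time: 17.4
ee_pos: [0.5305, -0.2279, 0.0814]
tcp_rot: [-90.0, -0.0, 100.6]
wrist_force: [0.8, -0.4, 0.1]
opening: -0.0
time: 17.8
ee_pos: [0.5304, -0.2283, 0.076]
tcp_rot: [-90.0, -0.0, 100.5]
wrist_force: [-1.1, 0.7, -0.3]
opening: 0.0001
time: 18.1
ee_pos: [0.5305, -0.2283, 0.075]
tcp_rot: [-90.0, 0.0, 100.5]
wrist_force: [-3.0, 1.0, 8.3]
opening: 0.0003
```

```bash

python3 -m jog '[[1,0,0,-0.06,0,0,0],[1,0,0,-0.06,0,0,0],[1,0,0,-0.06,0,0,0]]'
python3 -m jog '[[1,0,0,0.3,0,0,0],[1,0,0,1.2,0,0,0],[1,0,0,2.6,0,0,0],[1,-0.6,1.2,4,0,0,0],[1,-1,1.5,5,0,0,0]]' 
python3 -m jog '[[1,0,0,0,0,0,0],[1,0,0,0,0,0,0],[1,0,0,0,0,0,0]]' 
python3 look.py w6
python3 - <<'E'
from pose import *
M=model('top'); im,d=bot.camera('top'); P=cloud(M,d)
im2,_=bot.camera('scene'); a=cv2.resize(im2[195:260,240:310],(430,400),interpolation=cv2.INTER_CUBIC)
w=cv2.imread('pics/w6.png')[:,:,::-1]; w=cv2.resize(w[140:280,220:500],None,fx=1.3,fy=2.0*.65); h=np.zeros((400,800,3),np.uint8); h[:,:430]=a; h[:w.shape[0],430:430+w.shape[1]]=w[:400,:370]; save('fin',h)
E
```

```text
time: 18.4
ee_pos: [0.5306, -0.2284, 0.075]
tcp_rot: [-90.1, 0.0, 100.5]
wrist_force: [-6.4, 2.3, 18.3]
opening: 0.0001
time: 18.9
ee_pos: [0.5051, -0.1894, 0.1998]
tcp_rot: [-90.1, -0.0, 100.6]
wrist_force: [1.9, -0.2, 0.2]
opening: 0.0002
time: 19.2
ee_pos: [0.5052, -0.1909, 0.1961]
tcp_rot: [-89.9, -0.1, 100.5]
wrist_force: [0.2, 0.2, -0.2]
opening: 0.0004
(-80, -50) 38 76.5 (-80, -38) 37 76.7 (-80, 0) 52 75.8 (-80, 38) 38 76.4 (-80, 50) 35 76.8 (-75, -50) 52 76.0 (-75, -38) 53 75.7 (-75, 0) 48 75.7 (-75, 38) 49 75.9 (-75, 50) 49 75.9 (-40, -50) 49 75.9 (-40, -38) 44 76.0 (-40, 0) 16 75.8 (-40, 38) 45 75.9 (-40, 50) 48 76.1 
catch -38 [[-93.8, -45.6, 88.4], [-81.0, -30.4, 285.2]]

catch 38 [[-94.4, 30.5, 88.3], [-80.8, 45.7, 284.4]]
```

View pics/fin.png

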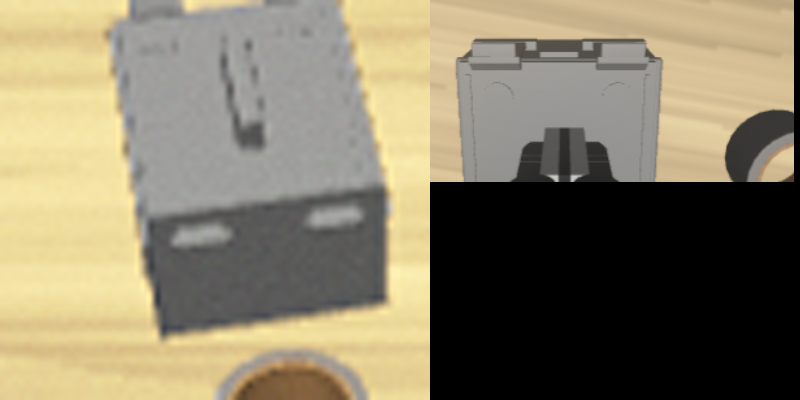

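The closing view shows both tongues through the slots, at (200,236) and (335,217). The lid is flat, and both catch noses sit over its front edge at (495,62) and (622,62). The robot is clear, so I hand in.

```bash
python3 -c "
from workcell import bot
print(bot.job_done())"
```

```text
the job is handed in; nothing more can be done
None
```

The grey tub is closed with the two-tongued grey lid, and the job was handed in at about 19.5 s of the allowed 61 s.

- **What I did:** I picked the lid up by its rib and hooked both tongues into the back-wall slots with the front held up 10°. I then lowered the front onto the ramps and let go. A press on the left thumb pad took about 10 N, then the force fell away and the lid landed. A firm follow-up on each pad reached 23 N on the left and 18 N on the right.
- **Last checks:**
  - Both tongues show through the slots.
  - Both catch noses overlap the front edge.
  - The lid reads level at about 76 mm across its front. The camera reads about 1 mm high; the fingers touched it at 75.0 mm on both pads.
  - The tub's front and catches still read at the position I measured at the start.
- **Less certain:**
  - The right catch snapped together with the left during the first press, so I saw no separate force drop for it. The pictures and the second press are the only evidence that it closed.
  - The held lid's height under the fingers differed by about 2.4 mm between two measurements. I used the middle value, and the tongues went in without contact.
  - I did not measure again whether the other objects stayed put. I never touched them, and those visible in later pictures looked unmoved.

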